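Set the blue stop of the hooping board to the orange size clip

TASK

On the hooping board, set the stop with the blue grip for the next order: slide it along its rail until the middle of the grip lines up with the middle of the orange size clip beside that rail (not the white one, which marks the last order). Leave the red and grey stops where they are, and let go of the blue one when it is set.

Things in the scene. Friction and masses are not known exactly. Their poses are not given: they have to be found in the camera images.
- blue_stop: Blue grip, 20 mm along its rail x 28 across x 40 tall, on a 26 x 38 x 7 mm plate on the rail; top 47 mm above origin. Origin: centre of plate's underside, over rail's centre line, 26.5 mm above table. x axis along rail (180 mm travel, either way), z up. Slides at 2 N, stays put. Aluminium rail 40 mm wide, top at 26 mm, on a fixed wooden board. Three parallel rails 110 mm apart, order varies.
- orange_clip: Fixed orange clip beside the blue stop's rail marking the wanted position: 14 mm along rail x 26 across x 15 tall, black line across its top. Origin: centre of underside, 12 mm above table, 34 mm to the side of the rail's centre line. x axis along the rail. The stop is set when its origin is level with this one along x. Lies either way from the start; a white clip lies the other way.
- red_stop: Bystander: the same stop and size with a red grip, on its own rail; origin and axes as for the blue stop. Slides easily; leave it.
- grey_stop: Bystander: the same stop and size with a grey grip, on its own rail; origin and axes as for the blue stop. Slides easily; leave it.

How it is judged:
At the end, for the whole second after the job is handed in: The blue stop rests with its middle within 12 mm, along the rail, of the middle of the orange clip, at rest; the red and grey stops are within 10 mm of where they started (x of blue_stop in the frame of orange_clip between -0.012 and 0.012 m and linear speed of blue_stop below 0.01 m/s and distance of each of red_stop, grey_stop from where it was at the start of the episode below 0.01 m); the robot touches nothing.
It fails at once if the red stop is shifted by more than 10 mm (distance of red_stop from where it was at the start of the episode above 0.01 m).
It fails at once if the grey stop is shifted by more than 10 mm (distance of grey_stop from where it was at the start of the episode above 0.01 m).
It also fails if it takes over 35 s, if anything falls off the work surface, if the arm or the gripper's body presses on something with over 40 N, if the wrist force passes 120 N, or if a joint passes its speed limit or range.

ROBOT

A 7-joint arm with a two-finger parallel gripper is mounted at the origin on the work surface. World frame = base frame: x ahead of the robot, y to its left, z up, the work surface at z = 0. Lengths are in m, angles in rad, forces in N, time in s.
With the tool pointing down it reaches from about 0.4 to 0.85 m from the base axis. Payload 4.5 kg.
Tool frame: the origin (TCP) lies at the very end of the fingers, on their centre line; the grasp point (between the pads) lies behind it (r.grip_depth is the z of the grasp point in the tool frame, in m); z points along the fingers, y is the direction in which the jaws open and shut (so a half turn about z gives the same grasp; the last joint's range is limited). The gripper opens to 88 mm and grips with 3 to 60 N. Pads are 18 mm wide; open, the fingers measure 123 mm over their backs; the gripper's body (75 mm by 187 mm) begins 45 mm behind the grasp point.
Start: joints at [-1.232, 0.689, -0.195, 1.565, 0.157, 0.902, -0.215], TCP at [0.188, 0.596, 0.239] pointing down, gripper open.
Joint ranges: [-3.01, 3.01], [-0.46, 2.08], [-1.47, 1.51], [0.13, 2.56], [-1, 4.14], [0.04, 2.09], [-2.66, 2.66]. Speed limits (rad/s): [2.57, 2.57, 3.14, 3.14, 3.14, 3.14, 3.14].

INTERFACE

Orientations are given as a unit quaternion [x, y, z, w].
In Python, from plant import sensors, cams, r gives the robot as it stands. The module is installed in compiled form; this text tells all that it offers.
- The arm moves only by the tool drive_tool, never from a script. Its argument "series" is a list that holds one entry, the list of rows, each a list of 5 numbers: the shift along the world's x, y, z in mm, then the turn about the world's z in rad, then the finger opening in mm, from 0 to 88.1. A call has 1 to 10 rows; each row shifts and turns the commanded pose from where the row before left it; what a row does not reach is not made up. A row lasts 1/10 s, in which the tool goes at most 50 mm and 8.59 degrees, less where a joint would pass 70% of its speed; a pose out of reach is approached as far as the arm can. A call with a gripper value outside its range is refused whole. The fingers move at their own pace and stop on an object; "force" is the grip in N (left out, the last holds). Time passes only in rows, so rows that do not move let the fingers close. It gives the time, the measured TCP pose, the force and the opening at its end, in the units of the state.
- sensors.get_state(): the state, without advancing time (a new reading comes with each control period).
- cams.snapshot(name): name is "scene" or "top" or "wrist"; returns the picture (420x560x3 uint8, blue, green, red); there is no depth.
- cams.camera_model(name): a dict with "fx", "fy", "cx", "cy" (pixels), "camera_from_world" (4x4, takes a point from world to camera coordinates). Camera axes: x right, y down, z forward; pixel columns grow to the right and rows downward; lengths in m; the calibration is good to about 2 mm. A picture is of the moment at which its call begins: read the wrist's pose just before it. camera_model takes no time and is no camera call; for the wrist camera it gives the pose at the moment of the call.
- r.finish_job(): hands the job in, once; it reports no verdict.
Trained networks look in the newest picture that a camera, given by its name, has taken for a name from the list of things; names that differ only in an ending like _2 or _b are one class to them, and where a whole thing is asked for, a point or a joint stands for the part that bears it (a point fixed in the world has none). Each returns a list of dicts, best first, with "confidence" (0 to 1); they miss things now and then, are a little off and sometimes report something else, mostly with a low value. They report only what shows in the picture. A call takes as long as a camera call.
- cams.trace(camera, name): "mask" (420x560 bool, what is visible of it) and "at" ([column, row] in pixels, amid what is visible of it).
- cams.mark_of(camera, name): "at" ([column, row] in pixels: a listed point, or the origin of a listed thing).
The state is a dict: "clock": time; "q": joint angles; "qd": joint speeds; "joint_torque": joint torques, N m; "tool_pos": TCP position; "eef_rot": TCP orientation; "contact_force": force on the tool from outside, world axes, zero at the start; "moment": the same for the moment, N m; "opening": opening from 0.0 (shut) to 1.0 (fully open).
Only numpy, scipy, OpenCV 4.12 (cv2) and the standard library are available. Lean on these libraries where they do the work, as an engineer would, in place of code of your own. Each camera call takes 0.05 s, during which the arm holds its last target.

## Working session

There is one attempt and no reset: what is moved stays moved. The work goes in short steps, Python scripts to look and compute and a tool call to move; the robot and the scene stay as the last step left them, time stands still between calls to the robot, and variables do not carry over. Pictures are saved under pics/ and viewed, and the job is handed in when it is done.

Besides the shell and the picture viewer there is one more tool, called after "Request:" as name([rows], argument=value, ...), one row to a line, values as JSON. drive_tool: Moves the arm, as the interface text tells. Its arguments: {"type":"object","properties":{"series":{"type":"array","items":{"type":"array","items":{"type":"array","items":{"type":"number"}}}},"force":{"type":"number"}},"required":["series"]}

```bash
mkdir -p pics; python3 - <<'E'
from plant import sensors,cams,r
import cv2
print(sensors.get_state(), r.grip_depth)
for c in ["scene","top"]:
    cv2.imwrite(f"pics/{c}0.png",cams.snapshot(c))
    for n in ["blue_stop","orange_clip","red_stop","grey_stop"]:
        for f in (cams.mark_of,):
            print(c,n,[(round(d["confidence"],2),d["at"]) for d in f(c,n)[:3]])
    m=cams.camera_model(c);print(m)
print(sensors.get_state()["clock"])
E
```

```text
{'clock': 0.0, 'q': array([-1.23221943,  0.68999267, -0.19450065,  1.56635078,  0.15733743,
        0.90245301, -0.21508342]), 'qd': array([ 1.70163311e-03,  2.02268833e-03, -1.15074368e-03,  1.06023977e-03,
        1.19666018e-03, -9.46734282e-05,  1.51853522e-03]), 'joint_torque': array([ 1.86569967e-03, -5.27577889e+01, -1.26641683e+00, -1.53423214e+01,
       -5.25848230e-02,  6.42004670e-03,  1.70761646e-04]), 'tool_pos': array([0.1874242 , 0.59558329, 0.23790246]), 'eef_rot': array([ 1.51742564e-01,  9.88419635e-01, -9.02918153e-04, -5.68111220e-05]), 'contact_force': array([-0.51204401, -0.18504958,  0.04948073]), 'moment': array([-0.02658645,  0.05223649, -0.04925184]), 'opening': 1.0037171082336} -0.0187
scene blue_stop [(0.59, [238.9, 210.0])]
scene orange_clip [(0.71, [283.7, 208.7])]
scene red_stop [(0.92, [218.9, 168.1])]
scene grey_stop [(0.64, [266.1, 258.8])]
{'fx': 497.3539369436375, 'fy': 497.3539369436375, 'cx': 276.33840424266765, 'cy': 208.21631959506007, 'camera_from_world': array([[-0.80358293,  0.59518083, -0.00377527,  0.41075889],
       [ 0.45888054,  0.6154927 , -0.64077873, -0.22257363],
       [-0.37905557, -0.51665125, -0.76771633,  1.0552531 ],
       [ 0.        ,  0.        ,  0.        ,  1.        ]])}
top blue_stop [(0.79, [321.2, 212.1])]
top orange_clip [(0.68, [292.6, 259.5])]
top red_stop [(0.69, [404.1, 245.2])]
top grey_stop [(0.72, [240.8, 187.0])]
{'fx': 492.5833886645105, 'fy': 492.5833886645105, 'cx': 272.6771867489275, 'cy': 211.3908944569557, 'camera_from_world': array([[ 0.10214478, -0.99476411,  0.00328833, -0.01967883],
       [-0.97203626, -0.10051259, -0.21223271,  0.55680722],
       [ 0.211452  ,  0.01848209, -0.97721362,  0.58066611],
       [ 0.        ,  0.        ,  0.        ,  1.        ]])}
0.5
```

View pics/scene0.png

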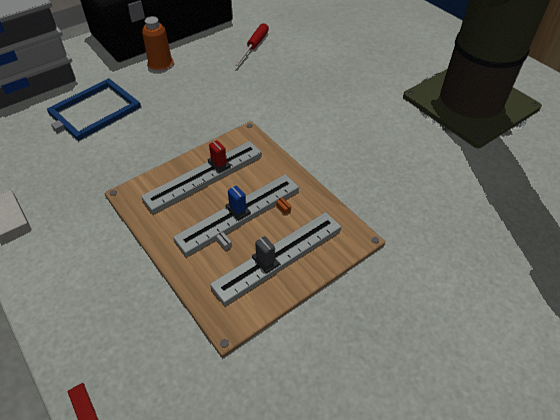

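View pics/top0.png

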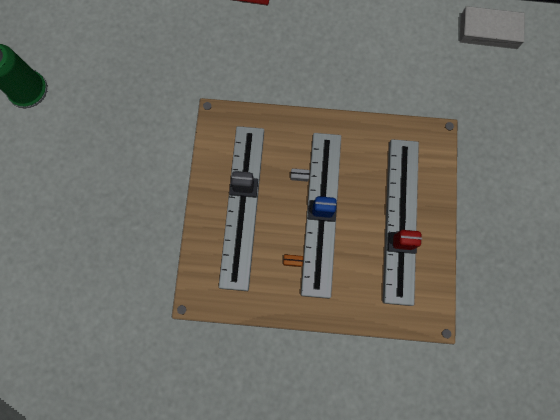

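```bash
cat > h.py <<'E'
import numpy as np
def proj(m,p):
    c=m["camera_from_world"][:3,:3]@np.array(p)+m["camera_from_world"][:3,3]
    return [m["fx"]*c[0]/c[2]+m["cx"],m["fy"]*c[1]/c[2]+m["cy"]]
def back(m,uv,z):
    R=m["camera_from_world"][:3,:3];t=m["camera_from_world"][:3,3]
    d=R.T@np.array([(uv[0]-m["cx"])/m["fx"],(uv[1]-m["cy"])/m["fy"],1]);o=-R.T@t
    return o+d*(z-o[2])/d[2]
E
python3 - <<'E'
from plant import cams
from h import *
z={"blue":.0265,"clip":.012,"red":.0265,"grey":.0265}
for c,d in {"scene":dict(blue=[238.9,210],clip=[283.7,208.7],red=[218.9,168.1],grey=[266.1,258.8]),"top":dict(blue=[321.2,212.1],clip=[292.6,259.5],red=[404.1,245.2],grey=[240.8,187])}.items():
    m=cams.camera_model(c)
    for n,a in d.items(): print(c,n,back(m,a,z[n]).round(4))
E
```

```text
scene blue [ 0.5677 -0.0291  0.0265]
scene clip [0.4983 0.004  0.012 ]
scene red [ 0.5419 -0.1325  0.0265]
scene grey [0.5885 0.0779 0.0265]
top blue [ 0.5689 -0.0281  0.0265]
top clip [0.5019 0.0043 0.012 ]
top red [ 0.5349 -0.1432  0.0265]
top grey [0.5929 0.0855 0.0265]
```

The top view shows three near-vertical rails: grey at left, blue in the middle and red at right. The blue grip is at about (324,207) with the orange clip at (293,260), and the white clip is at (300,175). Next I'll get the rail direction and the grip centre from the masks.

```bash
python3 - <<'E'
from plant import cams,sensors
from h import *
import cv2
m=cams.camera_model("top")
# rail end midpoints
a=back(m,[326.5,135],.026);b=back(m,[317,296],.026);print("rail",a,b);u=(a-b)/np.linalg.norm(a-b);print(np.arctan2(u[1],u[0]))
for c in("top","scene"):
    img=cams.snapshot(c);m=cams.camera_model(c)
    for n in("blue_stop","orange_clip"):
        t=cams.trace(c,n)
        if t: 
            k=t[0]["mask"];print(c,n,t[0]["confidence"],t[0]["at"],k.sum())
    hsv=cv2.cvtColor(img,cv2.COLOR_BGR2HSV)
    cv2.imwrite(f"pics/{c}crop.png",cv2.resize(img[120:310,180:420] ,None,fx=3,fy=3,interpolation=cv2.INTER_CUBIC))
# predicted overlay check of box
E
```

```text
rail [ 0.68138514 -0.02649284  0.026     ] [ 0.45540794 -0.03181664  0.026     ]
0.023554635038516698
top blue_stop 0.91 [323.6, 208.8] 635
top orange_clip 0.74 [291.6, 261.6] 215
scene blue_stop 0.82 [239.5, 202.4] 551
scene orange_clip 0.72 [281.9, 207.1] 146
```

View pics/topcrop.png

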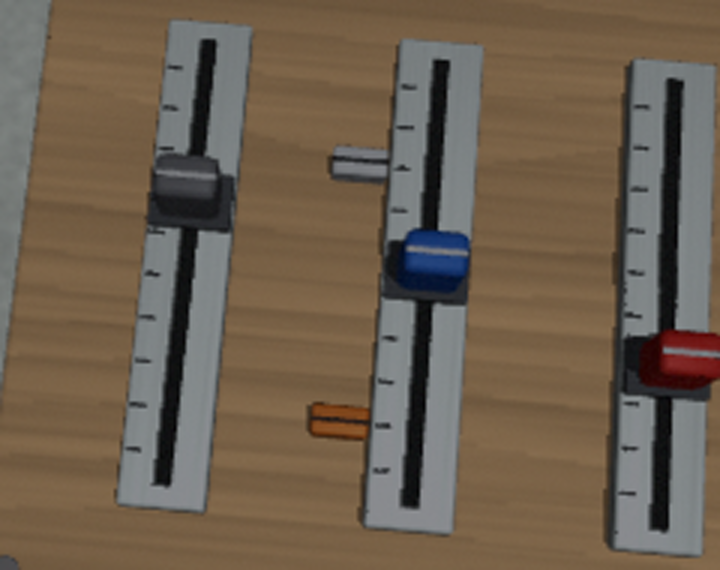

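The enlarged top view shows the blue grip's white centre line at crop (437,251) and the orange clip's black line at crop (339,419), with the slot running from (441,60) to (411,507).

```bash
python3 - <<'E'
from plant import cams,sensors
from h import *
m=cams.camera_model("top")
f=lambda x,y:[180+x/3,120+y/3]
a=back(m,f(441,60),.026);b=back(m,f(411,507),.026)
u=(a-b)/np.linalg.norm(a-b);th=np.arctan2(u[1],u[0]);print("rail",a,b,th)
g=back(m,f(437,251),.0735);c=back(m,f(339,419),.027)
print("grip",g,"clip",c,"shift",(c-g)@u,"grip net",)
ms=cams.camera_model("scene");print("scene predicted",proj(ms,g),proj(ms,c))
n=np.array([-u[1],u[0],0]);print("lateral clip",(c-a)@n,"grip",(g-a)@n)
s=sensors.get_state();x,y,z,w=s["eef_rot"]
from scipy.spatial.transform import Rotation as R
ty=R.from_quat(s["eef_rot"]).as_matrix()[:,1];print("tool y",np.arctan2(ty[1],ty[0]),s["tool_pos"],s["clock"])
E
```

```text
rail [ 0.67398456 -0.02778972  0.026     ] [ 0.46453117 -0.03105561  0.026     ] 0.015591207164801677
grip [ 0.56992256 -0.0290191   0.0735    ] clip [0.49993771 0.00426528 0.027     ] shift -0.06945742310135243 grip net
scene predicted [np.float64(235.95950710659895), np.float64(192.00401257934465)] [np.float64(283.09761260893015), np.float64(203.5912087789638)]
lateral clip 0.03476459258393424 grip 0.0003931522124707618
tool y 1.266034081909137 [0.18755274 0.59623775 0.23877949] 0.8
```

View pics/scenecrop.png

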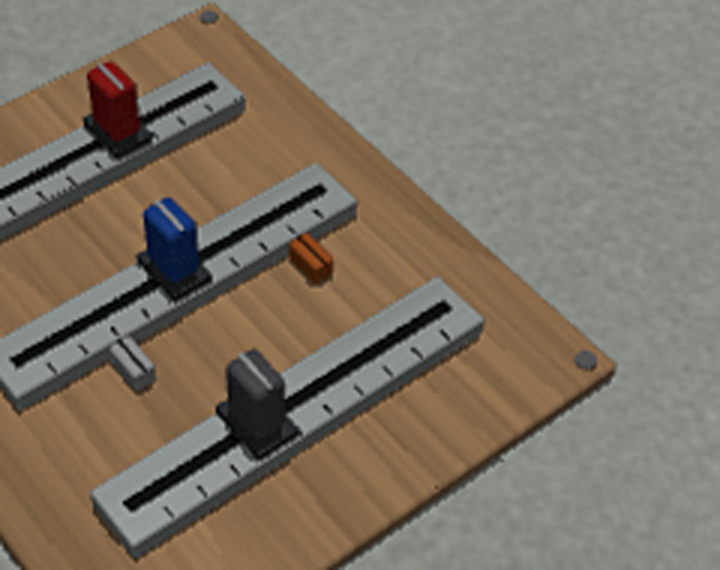

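The scene view agrees: grip line at about (237,191) against a predicted (236,192), and clip line at (284,204) against (283,204). I'll move above the grip with the jaws turned to lie along the rail.

Request:
drive_tool([
  [[26,-40,0,-0.14,88],[26,-40,0,-0.14,88],[26,-40,0,-0.14,88],[26,-40,0,-0.14,88],[26,-40,0,-0.14,88],[26,-40,0,-0.14,88],[26,-40,0,-0.14,88],[26,-40,0,-0.14,88],[26,-40,0,-0.13,88],[0,0,0,0,88]],
], force=15)

```text
clock: 1.8
tool_pos: [0.4254, 0.2294, 0.2392]
eef_rot: [0.706, 0.708, -0.0, 0.002]
contact_force: [-1.3, -0.4, -0.4]
opening: 1.0
```

```bash
cat > st.py <<'E'
from plant import sensors
import numpy as np
from scipy.spatial.transform import Rotation as R
s=sensors.get_state();M=R.from_quat(s["eef_rot"]).as_matrix()
print(s["clock"],s["tool_pos"].round(4),"yaw",np.arctan2(M[1,1],M[0,1]).round(4),"z",M[:,2].round(3),s["contact_force"].round(1),s["opening"],s["q"].round(2))
E
python3 st.py
```

```text
1.8 [0.4254 0.2294 0.2392] yaw 0.0017 z [ 0.003 -0.003 -1.   ] [-1.3 -0.4 -0.4] 0.9998259088214259 [-0.67  0.51  0.12  1.99 -0.09  0.65 -0.49]
```

Request:
drive_tool([
  [[20,-37,0,0.014,88],[20,-37,0,0,88],[20,-37,0,0,88],[20,-37,0,0,88],[20,-37,0,0,88],[20,-37,0,0,88],[25,-36,0,0,88],[0,0,-40,0,88],[0,0,-40,0,88],[0,0,0,0,88]],
])

```text
clock: 2.8
tool_pos: [0.563, -0.0209, 0.1545]
eef_rot: [0.696, 0.718, -0.003, -0.004]
contact_force: [-0.6, 0.1, -0.2]
opening: 1.0
```

```bash
python3 st.py; python3 - <<'E'
from plant import cams
import cv2
cv2.imwrite("pics/wrist1.png",cams.snapshot("wrist"));cv2.imwrite("pics/scene1.png",cams.snapshot("scene"))
from h import *
m=cams.camera_model("wrist");print(proj(m,[.5699,-.029,.0735]),proj(m,[.4999,.0043,.027]))
E
```

```text
2.8 [ 0.563  -0.0209  0.1545] yaw 0.0313 z [-0.01   0.001 -1.   ] [-0.6  0.1 -0.2] 0.9999496630107756 [-0.08  0.73  0.05  1.83 -0.07  0.59  0.05]
[np.float64(288.67594025082275), np.float64(226.68595378400644)] [np.float64(197.78362344276564), np.float64(161.1091534012172)]
```

View pics/wrist1.png

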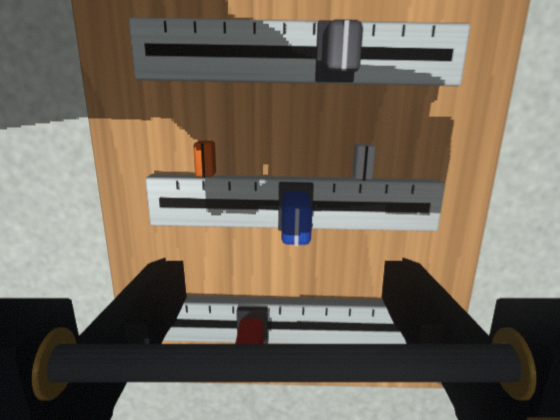

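View pics/scene1.png

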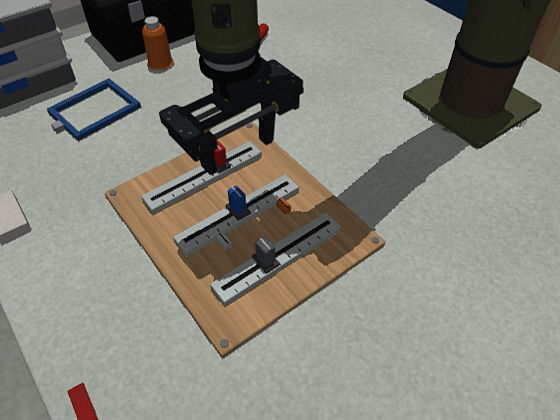

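In the wrist view the grip line is at (296,225) and the clip line at (204,158). Both sit about 6 px right of the prediction, so that's only arm settling. Orange lies at smaller x, as expected. I'll correct and settle before descending.

Request:
drive_tool([
  [[0,0,0,0,88],[0,0,0,0,88],[0,0,0,0,88]],
])

```text
clock: 3.2
tool_pos: [0.5674, -0.0215, 0.1603]
eef_rot: [0.696, 0.718, 0.001, 0.001]
contact_force: [0.3, 0.7, -0.5]
opening: 1.002
```

```bash
python3 st.py; python3 - <<'E'
from plant import cams,sensors
import cv2
from h import *
m=cams.camera_model("wrist");im=cams.snapshot("wrist")
cv2.imwrite("pics/wrist2.png",im)
print(proj(m,[.5699,-.029,.0735]),proj(m,[.4999,.0043,.027]),proj(m,sensors.get_state()["tool_pos"]))
E
```

```text
3.2 [ 0.5674 -0.0215  0.1603] yaw 0.0305 z [ 0.003  0.    -1.   ] [ 0.3  0.7 -0.5] 1.0019513856329003 [-0.08  0.72  0.06  1.83 -0.07  0.59  0.05]
[np.float64(286.78397629516587), np.float64(225.04814538713518)] [np.float64(196.09855286871792), np.float64(160.0303626495419)] [np.float64(283.6048455888101), np.float64(279.0379788573621)]
```

View pics/wrist2.png

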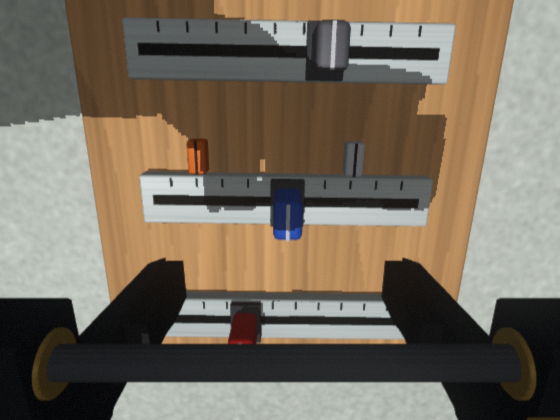

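The settled wrist view puts the grip line at (288,222) and the clip at (198,156). Both are within 1 px of prediction along the rail. Now I'll descend.

Request:
drive_tool([
  [[3,-8,0,-0.015,88],[0,0,-25,0,88],[0,0,-25,0,88],[0,0,-25,0,88],[0,0,-20,0,88],[0,0,-15,0,88],[0,0,0,0,88],[0,0,0,0,88]],
])

```text
clock: 4.05
tool_pos: [0.5699, -0.0301, 0.0491]
eef_rot: [0.702, 0.712, 0.0, 0.0]
contact_force: [-0.2, -0.5, -0.2]
opening: 0.994
```

```bash
python3 st.py
```

```text
4.05 [ 0.5699 -0.0301  0.0491] yaw 0.0145 z [ 0.001 -0.    -1.   ] [-0.2 -0.5 -0.2] 0.9938736715309201 [-0.05  0.9   0.04  1.86 -0.08  0.37  0.06]
```

Request:
drive_tool([
  [[0,0,0,0,10],[0,0,0,0,10],[0,0,0,0,10],[0,0,0,0,10],[0,0,0,0,10],[0,0,0,0,10],[0,0,0,0,10],[0,0,0,0,10],[0,0,0,0,10],[0,0,0,0,10]],
], force=15)

```text
clock: 5.05
tool_pos: [0.5698, -0.0298, 0.0487]
eef_rot: [0.702, 0.712, 0.0, 0.0]
contact_force: [-0.1, -0.0, -2.1]
opening: 0.227
```

```bash
python3 st.py
```

```text
5.05 [ 0.5698 -0.0298  0.0487] yaw 0.015 z [ 0.001  0.    -1.   ] [-0.1 -0.  -2.1] 0.22677059088406307 [-0.05  0.9   0.04  1.87 -0.08  0.37  0.06]
```

The opening is 20 mm, so the grip is held. Now I'll slide it −69.5 mm along the rail.

Request:
drive_tool([
  [[-10,-0.1,0,0,10],[-10,-0.2,0,0,10],[-10,-0.1,0,0,10],[-10,-0.2,0,0,10],[-10,-0.1,0,0,10],[-10,-0.2,0,0,10],[-9.5,-0.2,0,0,10],[0,0,0,0,10],[0,0,0,0,10],[0,0,0,0,10]],
])

```text
clock: 6.05
tool_pos: [0.4989, -0.0308, 0.0487]
eef_rot: [0.702, 0.712, -0.001, -0.001]
contact_force: [-1.6, 1.3, -0.2]
opening: 0.226
```

```bash
python3 st.py;python3 - <<'E'
from plant import cams
import cv2
cv2.imwrite("pics/wrist3.png",cams.snapshot("wrist"))
E
```

```text
6.05 [ 0.4989 -0.0308  0.0487] yaw 0.0151 z [-0.002  0.    -1.   ] [-1.6  1.3 -0.2] 0.2256687106060102 [-0.04  0.87  0.02  2.07 -0.08  0.21  0.06]
```

View pics/wrist3.png

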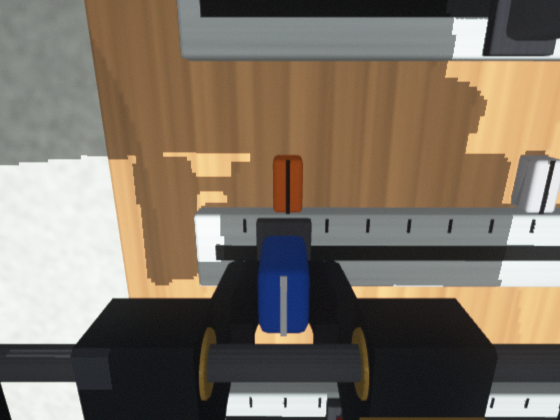

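In the wrist view the clip line is at column 288 and the stop's plate spans 257–311, centred on 284. That leaves an error of about 2 mm. I'll nudge +1.5 mm, release and rise.

Request:
drive_tool([
  [[1.5,0,0,0,10],[0,0,0,0,10],[0,0,0,0,10],[0,0,0,0,60],[0,0,0,0,60],[0,0,0,0,60],[0,0,0,0,60],[0,0,0,0,60],[0,0,0,0,60],[0,0,0,0,60]],
])

```text
clock: 7.1
tool_pos: [0.5016, -0.0309, 0.0488]
eef_rot: [0.702, 0.712, 0.0, 0.0]
contact_force: [0.3, -0.2, 0.1]
opening: 0.679
```

Request:
drive_tool([
  [[0,0,15,0,60],[0,0,25,0,60],[0,0,30,0,60],[0,0,30,0,60],[0,0,30,0,60],[0,-40,30,0,60],[0,-40,20,0,60],[0,-40,10,0,60],[0,0,0,0,60],[0,0,0,0,60]],
])

```text
clock: 8.1
tool_pos: [0.5012, -0.1517, 0.2388]
eef_rot: [0.703, 0.712, 0.0, 0.0]
contact_force: [0.2, 0.6, -0.6]
opening: 0.681
```

```bash
python3 st.py;python3 - <<'E'
from plant import cams
import cv2
for c in("top","scene"):
    im=cams.snapshot(c)
    cv2.imwrite(f"pics/{c}4.png",cv2.resize(im[120:310,180:420] ,None,fx=3,fy=3,interpolation=cv2.INTER_CUBIC))
E
```

```text
8.1 [ 0.5012 -0.1517  0.2388] yaw 0.0125 z [ 0.  0. -1.] [ 0.2  0.6 -0.6] 0.6810650798193458 [ 0.18  0.55  0.04  1.88 -0.04  0.71  0.26]
```

View pics/top4.png

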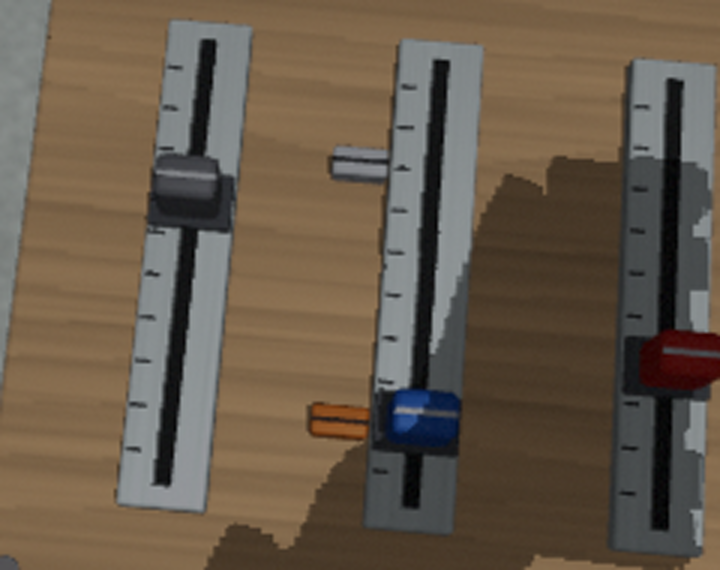

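View pics/scene4.png

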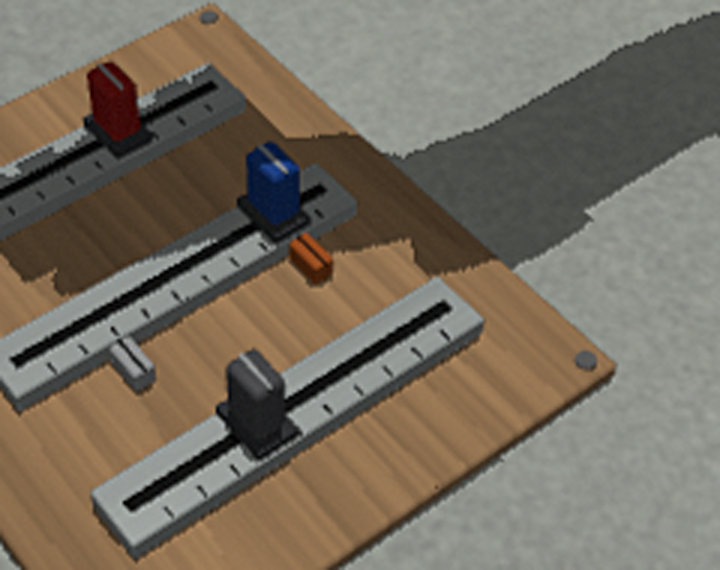

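The top view shows the blue line now at crop (426,412). Red and grey are where they were. I'll check the offset and hand in.

```bash
python3 - <<'E'
from plant import cams,r
from h import *
f=lambda x,y:[180+x/3,120+y/3]
u=np.array([np.cos(.0156),np.sin(.0156),0])
for n,g,c in (("top",(426,412),(339,419)),("scene",(273,158),(312,251))):
    m=cams.camera_model(n);print(n,(back(m,f(*g),.0735)-back(m,f(*c),.027))@u)
d=(back(m,f(273,158),.0735)-back(m,f(312,251),.027))@u
if abs(d)<.006: print(r.finish_job())
E
```

```text
top 0.0004665136277630777
scene 0.00017225786167140072
the job is handed in; nothing more can be done
None
```

The blue stop is set at the orange clip and released, and the job is handed in. I gripped it along the rail at 15 N, slid it about 69 mm toward the clip, then nudged it back 1.5 mm before letting go and lifting clear.

- **Alignment:** after release, the middle of the grip was 0.5 mm from the clip's line in the top view and 0.2 mm in the scene view. The limit is 12 mm. The wrist view before the nudge showed about 2 mm, which is why I made it.
- **Red and grey stops:** both looked unmoved in the top and scene views. I compared these by eye rather than measuring them.
- **Robot:** the gripper is well clear of everything at z = 0.24 m, with no contact force beyond sensor noise. The clock read about 8 s of the 35 s allowed.

No checks failed. The networks' first red and grey positions differed by about 10 mm between the two cameras. I didn't use those, and took the blue stop and orange clip positions from the pictures instead.

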